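# Vent the tall air cell

### The arm

A 7-joint arm with a two-finger parallel gripper is mounted at the origin on the work surface. World frame = base frame: x ahead of the robot, y to its left, z up, the work surface at z = 0. Lengths are in m, angles in rad, forces in N, time in s.
With the tool pointing down it reaches from about 0.425 to 0.925 m from the base axis. Payload 6.8 kg.
Tool frame: the origin (TCP) lies at the very end of the fingers, on their centre line; the grasp point (between the pads) lies 19 mm behind it; z points along the fingers, x is the direction in which the jaws open and shut, and the axes are right-handed (so a half turn about z gives the same grasp; the last joint's range is limited). The gripper opens to 85 mm and grips with 20 to 120 N. Pads are 22 mm wide; open, the fingers measure 114 mm over their backs; the gripper's body (76 mm by 85 mm) begins 54 mm behind the grasp point. The pads swing forward as they close: fully open they stand 13 mm farther back than shut.
Start: joints at [1.007, 0.477, 0.022, 1.555, -0.011, 1.109, -0.083], TCP at [0.297, -0.606, 0.231] pointing down, gripper open.
Joint ranges: [-2.96, 2.96], [-0.34, 2.1], [-1.41, 1.46], [0.24, 2.44], [-1.37, 4.51], [0.17, 1.92], [-2.96, 2.96]. Speed limits (rad/s): [2.39, 2.39, 3.14, 3.14, 3.14, 3.14, 3.14].

### API

Orientations are given as a rotation vector (axis times angle).
In Python, from bench import get_obs, imaging, hand_in gives the robot as it stands.
- The arm moves only by the tool send_rows, never from a script. Its argument "motion" is a list of rows, each an object with "dp": the shift along the world's x, y, z in m, a list of three; "rot": the turn, a rotation vector about the world's x, y, z in rad, a list of three; "grip": the finger opening in m, from 0 to 0.0854. In form: [{"dp": [dx, dy, dz], "rot": [ax, ay, az], "grip": grip}, ...]. A call has 1 to 20 rows; each row shifts and turns the pose as measured when the row begins; what a row does not reach is not made up. A row lasts 1/8 s, in which the tool goes at most 62.5 mm and 10.7 degrees, less where a joint would pass 70% of its speed; a pose out of reach is approached as far as the arm can. A call is refused whole if a number of a shift passes 0.0625 or a number of a turn 0.188, either way. A call with a gripper value outside its range is refused whole. The fingers move at their own pace and stop on an object; "grip_force" is the grip in N (left out, the last holds). Time passes only in rows, so rows that do not move let the fingers close. It gives the time, the measured TCP pose, the force and the opening at its end, in the units of the state.
- get_obs(): the state, without advancing time (a new reading comes with each control period).
- imaging.grab_frame(name): name is "side" or "top"; returns a dict with "img" (400x640x3 uint8, red, green, blue), "fx", "fy", "cx", "cy" (pixels), "R" (3x3) and "t" (3): a world point X has camera coordinates R X + t. Camera axes: x right, y down, z forward; pixel columns grow to the right and rows downward; lengths in m; the calibration is good to about 2 mm. A picture is of the moment at which its call begins. There is no depth.
- hand_in(): hands the job in, once; it reports no verdict.
The state is a dict: "clock": time; "joints": joint angles; "qvel": joint speeds; "tau": joint torques, N m; "tcp_pos": TCP position; "orientation": TCP orientation; "contact_force": force on the tool from outside, world axes, zero at the start; "moment": the same for the moment, N m; "grip_width": finger opening in m.
Only numpy, scipy, OpenCV 4.12 (cv2) and the standard library are available. Lean on these libraries where they do the work, as an engineer would, in place of code of your own. Each camera call takes 0.05 s, during which the arm holds its last target. There are 200 camera calls.

### The job

Vent the taller, slimmer of the two aluminium air cells bolted to the bench: unscrew the small knurled lock nut on its valve, anticlockwise seen from above, about a quarter turn until it is loose, and let go of it. Then press the freed valve pin at the top well down and let it spring back. Leave the nut of the shorter, wider cell screwed down.

Things in the scene. Friction and masses are not known exactly. Their poses are not given: they have to be found in the camera images.
- tall_cell: Taller of two aluminium air cells fixed to the bench: upright cylinder, 60 mm diameter, on a dark foot disc 84 mm across. Origin at the centre of its underside, z up. On its axis: body top at 110 mm, dark stem (12 mm diameter, 22 mm below 116) to 140, lock nut 140 to 152, pin tip at 166. The other cell is 84 mm in diameter, body top at 60 mm, same valve 50 mm lower.
- tall_nut (a joint): Turn (rad) of its round knurled brass lock nut, 18 mm diameter (20 over the knurls), 12 mm high: 0 screwed down, grows anticlockwise from above, stop at 1.5. Stiff (0.08 N m), stays as left. Climbs the pin 4 mm per rad; the pin can sink only that far. Turned without rising along, it draws the pin down, which springs up on release.
- tall_pin (a joint): Depth (m) of its steel valve pin, 8 mm diameter with a flat 12 mm head standing 14 mm above the screwed-down nut: 0 up, grows as it is pressed straight down, stop at 0.0055 (less if the nut has climbed less). The spring needs 1.5 N to start and 4.3 N at full depth, and lifts pin and nut back up. Blocked while the nut is screwed down.
- short_nut (a joint): Turn (rad) of the same lock nut on the shorter, wider cell: 0 screwed down. To be left alone.
Mind the look-alikes: they are no part of the job. What is shaped like the tall_cell but purple or red is not meant.

How it is judged:
On the way, in this order (a step that is already met when the one before it is completed fails the run):
1. the tall cell's lock nut is unscrewed by 1 rad or more and let go, its pin up (value of joint tall_nut above 1 rad and value of joint tall_pin below 0.0015 m and contact force between the fingers and tall_cell below 0.3 N), for 0.1 s.
2. the freed pin is pressed down by 3 mm or more (value of joint tall_pin above 0.003 m and value of joint tall_nut above 0.75 rad), for 0.1 s.
At the end, for the whole second after the job is handed in: The tall cell's lock nut is still unscrewed (0.75 rad or more), its pin is back up (within 1.5 mm) and the short cell's nut is still screwed down (under 0.3 rad) (value of joint tall_nut above 0.75 rad and value of joint tall_pin below 0.0015 m and value of joint short_nut below 0.3 rad); the robot touches nothing.
It fails at once if the short cell's lock nut is turned by 0.3 rad or more (value of joint short_nut above 0.3 rad).
It also fails if it takes over 40 s, if anything falls off the work surface, if the arm or the gripper's body presses on something with over 40 N, if the wrist force passes 120 N, or if a joint passes its speed limit or range.

## Working session

There is one attempt and no reset: what is moved stays moved. The work goes in short steps, Python scripts to look and compute and a tool call to move; the robot and the scene stay as the last step left them, time stands still between calls to the robot, and variables do not carry over. Pictures are saved under pics/ and viewed, about 8 in all and at most 12, crops included, and the job is handed in when it is done.

Besides the shell and the picture viewer there is one more tool, called after "Request:" by a JSON object that holds its "api" and its "payload". send_rows: Moves the arm, as the interface text tells. Its arguments: {"type":"object","properties":{"motion":{"type":"array","items":{"type":"object","properties":{"dp":{"type":"array","items":{"type":"number"}},"rot":{"type":"array","items":{"type":"number"}},"grip":{"type":"number"}}}},"grip_force":{"type":"number"}},"required":["motion"]}

```bash
mkdir -p pics
python3 - <<'E'
from bench import get_obs, imaging
import cv2,numpy as np
print(get_obs())
for n in("top","side"):
    f=imaging.grab_frame(n);cv2.imwrite(f"pics/{n}0.png",f["img"][:,:,::-1])
    np.savez(f"{n}0.npz",**f); print(n,f["fx"],f["cx"],f["cy"],f["R"].round(3).tolist(),f["t"].round(3), (-f["R"].T@f["t"]).round(3))
E
```

```text
{'clock': 0.0, 'joints': array([ 1.00691573,  0.47780865,  0.02232654,  1.55648651, -0.01149962,
        1.10932237, -0.0831235 ]), 'qvel': array([ 0.00067759, -0.00034202, -0.00130135,  0.00194146,  0.00148862,
        0.00199983, -0.00053573]), 'tau': array([ 2.92944310e-05, -5.96446466e+01,  1.60801046e+00, -2.81198323e+01,
        1.24340269e-02,  9.18953097e-03,  8.47467419e-06]), 'tcp_pos': array([ 0.29682898, -0.60554199,  0.23030495]), 'orientation': array([-2.66513688e+00,  1.66165032e+00,  2.63454419e-03]), 'contact_force': array([ 0.16827646,  0.23580838, -0.44968537]), 'moment': array([ 0.04998128,  0.03586857, -0.02844421]), 'grip_width': 0.08537709709750761}
top 372.70743432350514 317.06015498637504 204.37878839505183 [[0.011, -1.0, 0.014], [-0.995, -0.012, -0.097], [0.097, -0.013, -0.995]] [-0.012  0.521  0.786] [0.442 0.005 0.833]
side 407.1269000613672 318.0903412758804 204.72466346236732 [[0.931, -0.366, -0.011], [-0.281, -0.693, -0.664], [0.235, 0.621, -0.747]] [-0.463  0.222  0.714] [ 0.325 -0.46   0.676]
```

View pics/top0.png

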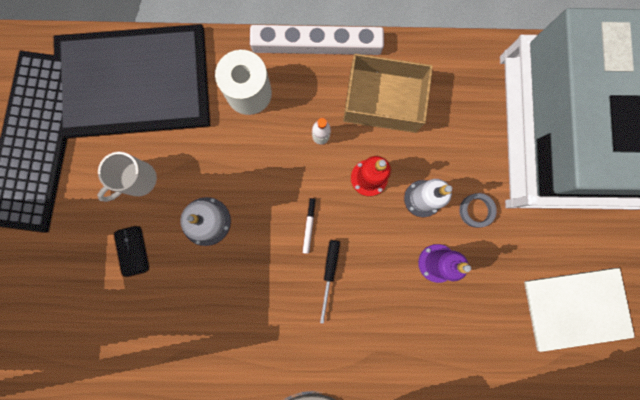

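View pics/side0.png

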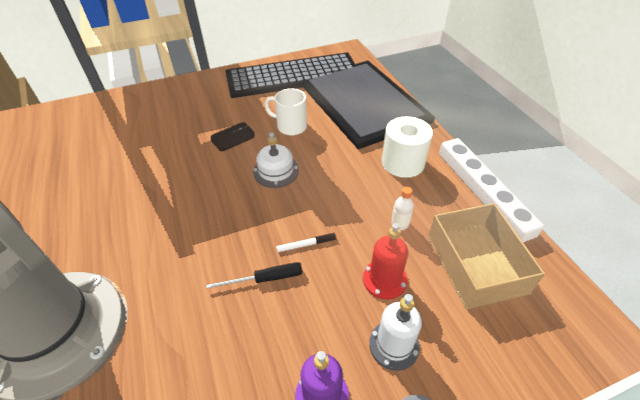

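The tall silver cell stands between the red and purple look-alikes: top view (430,195), side view (397,330). The short cell is at top (205,220). I'll zoom in on the valve in both views.

Run:
```python
import cv2,numpy as np
a=cv2.imread("pics/top0.png")[165:225,395:475];b=cv2.imread("pics/side0.png")[285:370,355:435]
a=cv2.resize(a,(400,300),interpolation=cv2.INTER_NEAREST);b=cv2.resize(b,(400,425),interpolation=cv2.INTER_NEAREST)
c=np.zeros((425,800,3),np.uint8);c[:300,:400]=a;c[:,400:]=b
cv2.imwrite("pics/crop.png",c)
```

```text
(no output)
```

View pics/crop.png

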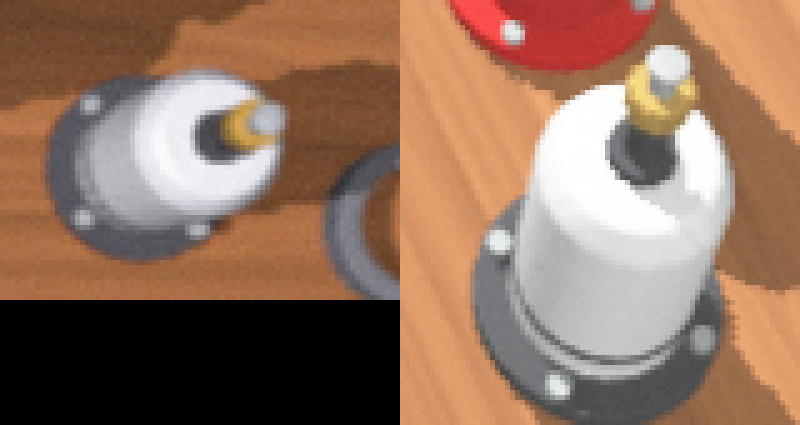

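```bash
cat > h.py <<'E'
import numpy as np
def ray(f,u,v):
    R=f["R"];d=R.T@np.array([(u-f["cx"])/f["fx"],(v-f["cy"])/f["fy"],1]);return -R.T@f["t"],d
def plane(f,u,v,z):
    o,d=ray(f,u,v);return o+d*(z-o[2])/d[2]
def tri(f,a,g,b):
    o,d=ray(f,*a);p,e=ray(g,*b)
    s,t=np.linalg.lstsq(np.c_[d,-e],p-o,rcond=None)[0]
    return (o+s*d+p+t*e)/2,np.linalg.norm(o+s*d-p-t*e)
def proj(f,X):
    c=f["R"]@X+f["t"];return f["fx"]*c[0]/c[2]+f["cx"],f["fy"]*c[1]/c[2]+f["cy"]
E
python3 - <<'E'
from h import *
import numpy as np
T=dict(np.load("top0.npz"));S=dict(np.load("side0.npz"))
for n,a,b in(("tall",(447.9,188.1),(408.5,297.5)),("red",(382,163),(395.5,229)),("purple",(465,268),(321,355))):
    print(n,tri(T,a,S,b))
print(plane(T,447.9,188.1,.166),plane(S,408.5,297.5,.166),plane(T,423.1,198.1,.005))
# side nut centre at z .146, body-top
print(plane(S,355+262/5-.5,285+98/5-.5,.146),plane(T,395+245/5-.5,165+122/5-.5,.146))
from scipy.spatial.transform import Rotation as Ro
print(Ro.from_rotvec([-2.665,1.6617,.0026]).as_matrix().round(3))
E
```

```text
tall (array([ 0.54003759, -0.24203308,  0.16284574]), np.float64(2.6984886219185636e-05))
red (array([ 0.5860253 , -0.12314572,  0.15556513]), np.float64(0.0008089041303132903))
purple (array([ 0.39652978, -0.2707458 ,  0.15977051]), np.float64(0.0007283289357383879))
[ 0.53958974 -0.24087744  0.166     ] [ 0.53870073 -0.24336826  0.166     ] [ 0.53973821 -0.24369505  0.005     ]
[ 0.53971275 -0.24321227  0.146     ] [ 0.54089698 -0.23994678  0.146     ]
[[ 0.44  -0.898 -0.001]
 [-0.898 -0.44   0.002]
 [-0.002  0.    -1.   ]]
```

Request:
{"api": "send_rows", "payload": {"motion": [{"dp": [0.024,0.036,0],"rot": [0,0,0],"grip": 0.05},{"dp": [0.024,0.036,0],"rot": [0,0,0],"grip": 0.05},{"dp": [0.024,0.036,0],"rot": [0,0,0],"grip": 0.05},{"dp": [0.024,0.036,0],"rot": [0,0,0],"grip": 0.05},{"dp": [0.024,0.036,0],"rot": [0,0,0],"grip": 0.05},{"dp": [0.024,0.036,0],"rot": [0,0,0],"grip": 0.05},{"dp": [0.024,0.036,0],"rot": [0,0,0],"grip": 0.05},{"dp": [0.024,0.036,0],"rot": [0,0,0],"grip": 0.05},{"dp": [0.024,0.036,0],"rot": [0,0,0],"grip": 0.05},{"dp": [0.024,0.036,0],"rot": [0,0,0],"grip": 0.05}], "grip_force": 40}}

```text
clock: 1.35
tcp_pos: [0.5368, -0.2358, 0.226]
orientation: [2.658, -1.673, -0.015]
contact_force: [0.7, -0.4, -1.1]
grip_width: 0.0498
```

Request:
{"api": "send_rows", "payload": {"motion": [{"dp": [0.0027,-0.0062,0],"rot": [0,0,0],"grip": 0.05},{"dp": [0,0,0],"rot": [0,0,0],"grip": 0.05}]}}

```text
clock: 1.6
tcp_pos: [0.5412, -0.2379, 0.2252]
orientation: [-2.664, 1.664, 0.017]
contact_force: [-0.6, -0.2, -0.1]
grip_width: 0.0499
```

Run:
```python
from bench import get_obs, imaging
import cv2,numpy as np
from h import *
from scipy.spatial.transform import Rotation as Ro
o=get_obs();print(o["tcp_pos"],o["joints"].round(2),Ro.from_rotvec(o["orientation"]).as_matrix().round(3).tolist())
c=np.zeros((500,800,3),np.uint8)
for i,(n,u,v) in enumerate((("top",448,188),("side",408,285))):
    f=imaging.grab_frame(n);np.savez(f"{n}1.npz",**f);print(proj(f,o["tcp_pos"]))
    p=f["img"][v-50:v+50,u-40:u+40,::-1];c[:,400*i:400*i+400]=cv2.resize(p,(400,500),interpolation=cv2.INTER_NEAREST)
cv2.imwrite("pics/c1.png",c)
```

```text
[ 0.54115079 -0.23789625  0.22523802] [ 0.42  0.36 -0.14  1.75  0.05  1.05 -0.85] [[0.439, -0.899, -0.009], [-0.899, -0.439, 0.006], [-0.01, 0.005, -1.0]]
(np.float64(459.07289549314066), np.float64(182.13273162756877))
(np.float64(415.13129736464595), np.float64(270.63258316830775))
```

View pics/c1.png

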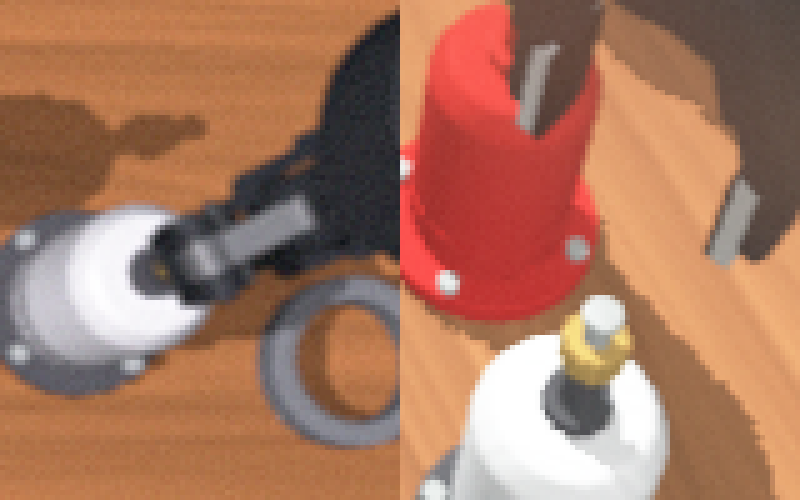

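Request:
{"api": "send_rows", "payload": {"motion": [{"dp": [-0.0015,-0.0042,-0.01],"rot": [0,0,0],"grip": 0.05},{"dp": [0,0,-0.02],"rot": [0,0,0],"grip": 0.05},{"dp": [0,0,-0.02],"rot": [0,0,0],"grip": 0.05},{"dp": [0,0,-0.02],"rot": [0,0,0],"grip": 0.05},{"dp": [0,0,0],"rot": [0,0,0],"grip": 0.05}]}}

```text
clock: 2.33
tcp_pos: [0.5351, -0.247, 0.1511]
orientation: [2.656, -1.675, -0.02]
contact_force: [0.8, -0.3, 0.8]
grip_width: 0.0502
```

Request:
{"api": "send_rows", "payload": {"motion": [{"dp": [0.0044,0.005,-0.012],"rot": [0,0,0],"grip": 0.05},{"dp": [0,0,-0.006],"rot": [0,0,0],"grip": 0.05},{"dp": [0,0,0],"rot": [0,0,0],"grip": 0.05}]}}

```text
clock: 2.7
tcp_pos: [0.5401, -0.2427, 0.133]
orientation: [2.656, -1.676, -0.017]
contact_force: [-0.1, -0.5, 0.4]
grip_width: 0.0501
```

Run:
```python
from bench import get_obs, imaging
import cv2,numpy as np
from h import *
for k in range(3):
    o=get_obs();f=imaging.grab_frame("side");print(o["tcp_pos"].round(4),o["orientation"].round(3))
print(proj(f,o["tcp_pos"]))
u,v=408,305
p=f["img"][v-40:v+40,u-50:u+50,::-1];cv2.imwrite("pics/c2.png",cv2.resize(p,(600,480),interpolation=cv2.INTER_NEAREST))
```

```text
[ 0.5401 -0.2427  0.133 ] [ 2.656 -1.676 -0.017]
[ 0.5403 -0.2426  0.1332] [ 2.656 -1.676 -0.017]
[ 0.5404 -0.2427  0.1335] [ 2.656 -1.676 -0.016]
(np.float64(405.8452200644209), np.float64(307.7850227233367))
```

View pics/c2.png

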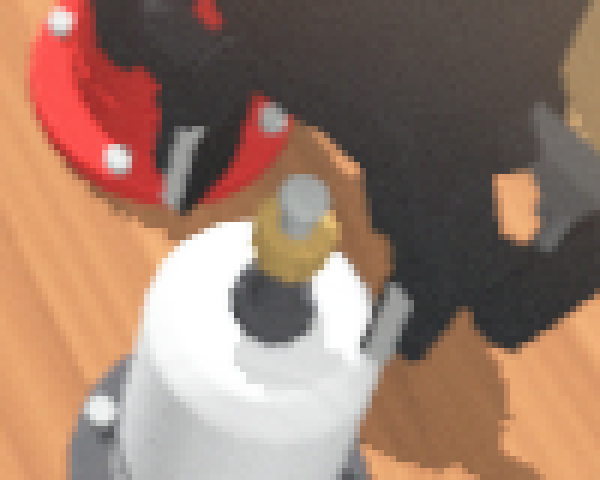

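Request:
{"api": "send_rows", "payload": {"motion": [{"dp": [-0.0007,0.0006,-0.008],"rot": [0,0,0],"grip": 0.035},{"dp": [0,0,0],"rot": [0,0,0],"grip": 0.03},{"dp": [0,0,0],"rot": [0,0,0],"grip": 0.024}], "grip_force": 40}}

```text
clock: 3.22
tcp_pos: [0.54, -0.2423, 0.1257]
orientation: [2.656, -1.677, -0.014]
contact_force: [-0.4, -0.2, -0.1]
grip_width: 0.0242
```

Request:
{"api": "send_rows", "payload": {"motion": [{"dp": [0,0,0],"rot": [0,0,0],"grip": 0.015},{"dp": [0,0,0],"rot": [0,0,0],"grip": 0.01}], "grip_force": 25}}

```text
clock: 3.48
tcp_pos: [0.5396, -0.2416, 0.1258]
orientation: [2.656, -1.676, -0.016]
contact_force: [-0.5, 0.5, -0.1]
grip_width: 0.0171
```

Request:
{"api": "send_rows", "payload": {"motion": [{"dp": [0,0,0],"rot": [0,0,0],"grip": 0.01},{"dp": [0,0,0],"rot": [0,0,0],"grip": 0.01}], "grip_force": 40}}

```text
clock: 3.72
tcp_pos: [0.5396, -0.2416, 0.1258]
orientation: [2.656, -1.676, -0.016]
contact_force: [-0.6, 1.2, 0.1]
grip_width: 0.0166
```

Run:
```python
from bench import get_obs, imaging
import cv2
o=get_obs();f=imaging.grab_frame("side");print(o["tcp_pos"].round(4),o["contact_force"].round(2),o["grip_width"])
u,v=408,305
p=f["img"][v-40:v+40,u-50:u+50,::-1];cv2.imwrite("pics/c3.png",cv2.resize(p,(600,480),interpolation=cv2.INTER_NEAREST))
```

```text
[ 0.5396 -0.2416  0.1258] [-0.61  1.23  0.12] 0.016616646569990942
```

View pics/c3.png

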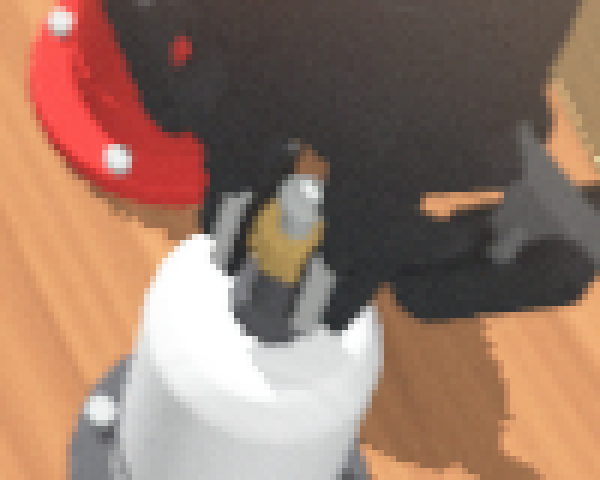

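Request:
{"api": "send_rows", "payload": {"motion": [{"dp": [0,0,0.0006],"rot": [0,0,0.15],"grip": 0.01},{"dp": [0,0,0.0006],"rot": [0,0,0.15],"grip": 0.01},{"dp": [0,0,0.0006],"rot": [0,0,0.15],"grip": 0.01}]}}

```text
clock: 4.15
tcp_pos: [0.5395, -0.2416, 0.1275]
orientation: [2.967, -1.022, -0.016]
contact_force: [-0.9, 0.4, 1.0]
grip_width: 0.0163
```

Request:
{"api": "send_rows", "payload": {"motion": [{"dp": [0,0,0.0006],"rot": [0,0,0.15],"grip": 0.01},{"dp": [0,0,0.0006],"rot": [0,0,0.15],"grip": 0.01},{"dp": [0,0,0.0006],"rot": [0,0,0.15],"grip": 0.01},{"dp": [0,0,0.0006],"rot": [0,0,0.15],"grip": 0.01},{"dp": [0,0,0.0006],"rot": [0,0,0.15],"grip": 0.01},{"dp": [0,0,0.0004],"rot": [0,0,0.1],"grip": 0.01}]}}

```text
clock: 4.9
tcp_pos: [0.5394, -0.2418, 0.1311]
orientation: [3.117, 0.335, -0.012]
contact_force: [0.0, 1.4, 0.4]
grip_width: 0.0165
```

Request:
{"api": "send_rows", "payload": {"motion": [{"dp": [0,0,0],"rot": [0,0,0],"grip": 0.05},{"dp": [0,0,0],"rot": [0,0,0],"grip": 0.05},{"dp": [0,0,0],"rot": [0,0,0],"grip": 0.05},{"dp": [0,0,0],"rot": [0,0,0],"grip": 0.05}]}}

```text
clock: 5.4
tcp_pos: [0.5398, -0.2427, 0.1312]
orientation: [3.117, 0.326, -0.01]
contact_force: [0.4, -0.4, -0.6]
grip_width: 0.0501
```

Run:
```python
from bench import get_obs, imaging
import cv2
o=get_obs();f=imaging.grab_frame("side");print(o["tcp_pos"].round(4),o["contact_force"].round(2),o["grip_width"])
u,v=408,305
p=f["img"][v-40:v+40,u-50:u+50,::-1];cv2.imwrite("pics/c4.png",cv2.resize(p,(600,480),interpolation=cv2.INTER_NEAREST))
```

```text
[ 0.5398 -0.2427  0.1312] [ 0.38 -0.4  -0.57] 0.050145548035830136
```

View pics/c4.png

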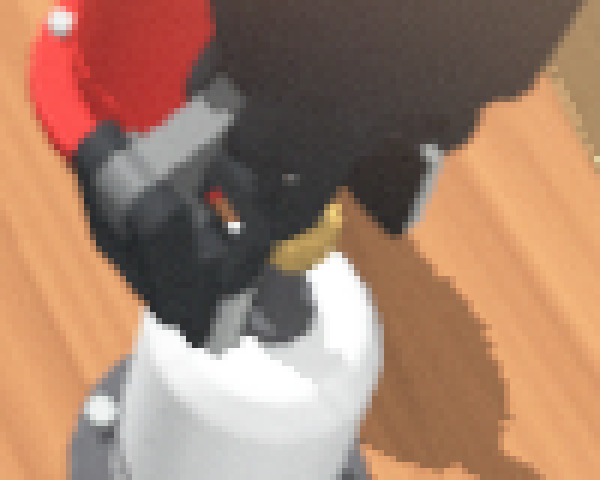

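The fingers are open and the nut's lower edge sits about 2.5 px higher (crop row ~268, 283 before), which fits the climb. Next I lift, shut the fingers and check over the pin.

Request:
{"api": "send_rows", "payload": {"motion": [{"dp": [0,0,0.01],"rot": [0,0,0],"grip": 0.05},{"dp": [0,0,0.02],"rot": [0,0,0],"grip": 0.05},{"dp": [0,0,0.025],"rot": [0,0,0],"grip": 0.05},{"dp": [0,0,0.01],"rot": [0,0,0],"grip": 0.04},{"dp": [0,0,0],"rot": [0,0,0],"grip": 0},{"dp": [0,0,0],"rot": [0,0,0],"grip": 0},{"dp": [0,0,0],"rot": [0,0,0],"grip": 0},{"dp": [0,0,0],"rot": [0,0,0],"grip": 0}]}}

```text
clock: 6.45
tcp_pos: [0.5388, -0.2421, 0.1977]
orientation: [3.118, 0.326, -0.014]
contact_force: [1.0, 0.0, -0.9]
grip_width: -0.0001
```

Run:
```python
from bench import get_obs, imaging
import cv2
from h import *
o=get_obs();f=imaging.grab_frame("side");print(o["tcp_pos"].round(4),o["contact_force"].round(2),o["grip_width"])
print((np.array(proj(f,o["tcp_pos"]))-[358,265])*6)
u,v=408,305
p=f["img"][v-40:v+40,u-50:u+50,::-1];cv2.imwrite("pics/c5.png",cv2.resize(p,(600,480),interpolation=cv2.INTER_NEAREST))
```

```text
[ 0.5388 -0.2421  0.1977] [ 0.99  0.   -0.9 ] -7.972052656049725e-05
[322.55483966 119.65665669]
```

View pics/c5.png

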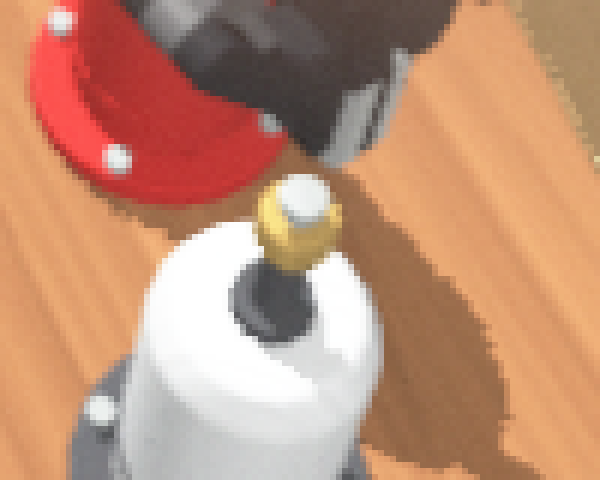

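Request:
{"api": "send_rows", "payload": {"motion": [{"dp": [0.0006,0,-0.013],"rot": [0,0,0],"grip": 0},{"dp": [0,0,-0.01],"rot": [0,0,0],"grip": 0},{"dp": [0,0,-0.003],"rot": [0,0,0],"grip": 0},{"dp": [0,0,0],"rot": [0,0,0],"grip": 0}]}}

```text
clock: 7.0
tcp_pos: [0.5387, -0.2418, 0.1685]
orientation: [3.12, 0.326, -0.017]
contact_force: [-0.7, -0.0, 0.2]
grip_width: 0.0004
```

Request:
{"api": "send_rows", "payload": {"motion": [{"dp": [0.0004,0,-0.003],"rot": [0,0,0],"grip": 0},{"dp": [0,0,-0.0015],"rot": [0,0,0],"grip": 0},{"dp": [0,0,0],"rot": [0,0,0],"grip": 0}]}}

```text
clock: 7.38
tcp_pos: [0.5394, -0.2419, 0.1645]
orientation: [3.119, 0.326, -0.016]
contact_force: [-0.9, 0.6, 1.7]
grip_width: 0.0
```

Request:
{"api": "send_rows", "payload": {"motion": [{"dp": [0,0,-0.0015],"rot": [0,0,0],"grip": 0},{"dp": [0,0,-0.001],"rot": [0,0,0],"grip": 0},{"dp": [0,0,0],"rot": [0,0,0],"grip": 0}]}}

```text
clock: 7.75
tcp_pos: [0.5395, -0.242, 0.1625]
orientation: [3.119, 0.326, -0.016]
contact_force: [-0.7, 0.8, 2.7]
grip_width: 0.0003
```

Request:
{"api": "send_rows", "payload": {"motion": [{"dp": [0,0,-0.001],"rot": [0,0,0],"grip": 0},{"dp": [0,0,-0.0008],"rot": [0,0,0],"grip": 0},{"dp": [0,0,0],"rot": [0,0,0],"grip": 0}]}}

```text
clock: 8.12
tcp_pos: [0.5395, -0.2419, 0.1609]
orientation: [3.119, 0.326, -0.016]
contact_force: [-1.9, 0.4, 3.1]
grip_width: -0.0
```

Request:
{"api": "send_rows", "payload": {"motion": [{"dp": [0,0,-0.0008],"rot": [0,0,0],"grip": 0},{"dp": [0,0,0],"rot": [0,0,0],"grip": 0}]}}

```text
clock: 8.38
tcp_pos: [0.5395, -0.2419, 0.1608]
orientation: [3.118, 0.325, -0.016]
contact_force: [-2.6, 0.5, 3.8]
grip_width: -0.0005
```

Run:
```python
from bench import get_obs, imaging
import numpy as np
a=[]
for k in range(5):
    imaging.grab_frame("side");o=get_obs();a.append(np.r_[o["contact_force"],o["tcp_pos"]])
print(np.mean(a,0).round(4),np.std(a,0).round(4))
```

```text
[-2.4804  0.9882  5.6301  0.5395 -0.242   0.1607] [0.2748 0.3592 0.1966 0.     0.     0.    ]
```

The pin is at its stop: 5.6 N, about 5.3 mm down, and it moves no further. Now I retract.

Request:
{"api": "send_rows", "payload": {"motion": [{"dp": [0,0,0.003],"rot": [0,0,0],"grip": 0},{"dp": [0,0,0.005],"rot": [0,0,0],"grip": 0},{"dp": [0,0,0.03],"rot": [0,0,0],"grip": 0},{"dp": [0,0,0.04],"rot": [0,0,0],"grip": 0},{"dp": [0,0,0.03],"rot": [0,0,0],"grip": 0},{"dp": [0,0,0],"rot": [0,0,0],"grip": 0},{"dp": [0,0,0],"rot": [0,0,0],"grip": 0}]}}

```text
clock: 9.5
tcp_pos: [0.5393, -0.2419, 0.2702]
orientation: [3.12, 0.326, -0.015]
contact_force: [0.1, -0.1, 0.0]
grip_width: 0.0003
```

Run:
```python
from bench import get_obs, imaging
import cv2,numpy as np
o=get_obs();f=imaging.grab_frame("side");print(o["clock"],o["tcp_pos"].round(4),o["contact_force"].round(2))
g=f["img"][:,:,::-1];h=lambda i,u,v:cv2.resize(i[v-40:v+40,u-33:u+33],(396,480),interpolation=cv2.INTER_NEAREST)
cv2.imwrite("pics/c6.png",np.hstack([h(g,408,305),h(g,275,155)]))
```

```text
9.5 [ 0.5393 -0.2419  0.2702] [ 0.11 -0.08  0.05]
```

View pics/c6.png

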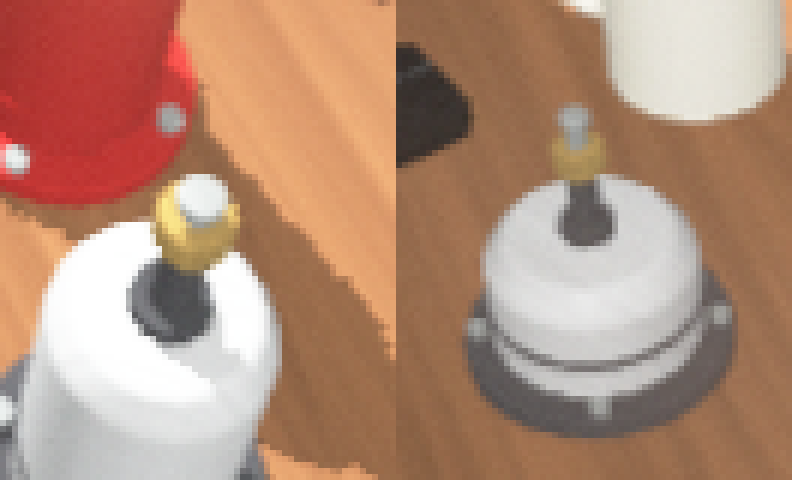

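The pin head is back at the same row (~200) with the nut still raised, and the short cell is untouched. I'm handing in.

```bash
python3 -c "
from bench import hand_in;print(hand_in())"
```

```text
the job is handed in; nothing more can be done
None
```

I vented the tall cell and handed the job in at about 9.5 s on the robot's clock. No verdict was reported.

- **Nut:** I gripped the tall cell's lock nut and turned it about 1.34 rad anticlockwise, rising about 5 mm with it, then opened the fingers. I read the turn from the gripper's yaw. The nut's visible climb in the side view agrees with it.
- **Pin:** I pressed it with shut fingers to its stop, about 5.3 mm down at about 5.6 N, then lifted clear.
- **Last checks:** In the final picture the tall cell's pin head is back at its earlier height and its nut is still raised. The short cell looks untouched; I never went near it. The contact force read about 0.1 N with the fingers about 10 cm above the pin.

Two readings were slightly off from what I expected. The gripper showed 16.6 mm on the 18 mm nut, which I put down to finger compliance. There was also a sideways force of about 2.5 N at the bottom of the press.

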